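# Shift the cushion machine's gate lever into third and start it

### The job

Push the air-cushion machine's lever through its H-shaped gate - to the neutral channel, across to the right, then forward until it is fully home in the third slot, never going into the fourth - and then press the round start button on the deck down and let it come up again. Do it all by pushing with the fingers: do not grip the lever, do not press start before the lever is home, and leave the other things lying where they are.

Things in the scene. Friction and masses are not known exactly. Their poses are not given: they have to be found in the camera images.
- machine: lime-green bench air-cushion machine, 260 x 420 mm, fixed to the bench. Low grey control deck (top 130 mm above the bench) on the right, taller housing (top 187 mm) on the left from y = +100 mm. A film roll lies behind, to x = +240 mm. Origin: centre of the underside; its x points forward, away from the robot, its y to the left; turned by up to 0.5 rad
- gate (a point): centre of the H gate on the steel plate in the deck, 131 mm above the bench, at x = 0, y = -10 mm of the machine, axes as the machine's. Two legs run along x, 22 mm left and right of it (to x = +-34 mm); the neutral channel joins their middles along y; slots are 22 mm wide. Slot one is left far, two left near, three right far, four right near, marked with one to four pips at the slot ends
- knob (a point): centre of the lever's black ball knob, 34 mm diameter, on a steel stem 12 mm thick. Upright it is 185 mm above the bench, 155 mm over the lever's pivot inside the machine, which lies 100 mm under the gate centre. Below the knob the stem stands free, so fingertips may reach to 20 mm above the deck beside it
- lever_cross (a joint): sideways tilt of the lever in rad, about the machine's x: -0.24 stop at left, +0.24 stop at right, positive = to the right (machine's -y). In the legs the gate's tongues keep it beyond 0.17 on that side. The lever starts in the left leg
- lever_fore (a joint): fore-and-aft tilt of the lever in rad, about the machine's y: +0.28 stop at the far end (slots one, three), -0.28 stop at the near end (two, four), 0 in mid neutral channel, where the lever can cross only within about 0.05 of 0. No springs: it moves with 2 to 4 N at the knob and stays where it is left. It starts anywhere along the left leg
- start_top (a point): centre of the top face of the start button: black round cap, 36 mm diameter, in an aluminium collar of 52 mm diameter, on the deck at the right (x = -30, y = -155 mm of the machine), top 148 mm above the bench
- start (a joint): travel of the start button in m, 0 = up, 0.006 = fully down (5 N); a spring pushes it up again
- tape_roll: cardboard tape core lying on the deck behind the start button, 64 mm across, 24 mm high, loose; origin at the centre of its underside. To be left alone
- carton: small closed cardboard carton 90 x 65 x 50 mm on the bench right of the machine, loose; origin at the centre of its underside. To be left alone
- parts_bin: open red plastic bin 160 x 110 x 75 mm on the bench left of the machine, loose; origin at the centre of its underside. To be left alone

How it is judged:
On the way, in this order (a step that is already met when the one before it is completed fails the run):
1. the lever has crossed the neutral channel to the right (value of joint lever_cross above 0.12 rad), for 0.05 s.
2. the lever is fully forward in the third slot (value of joint lever_fore above 0.25 rad and value of joint lever_cross above 0.15 rad), for 0.2 s.
3. the start button is pressed down (value of joint start above 0.004 m), for 0.05 s.
At the end, for the whole second after the job is handed in: the lever stands in the third slot (lever_fore above 0.25 and lever_cross above 0.15 rad) and is at rest, the start button is up again (less than 1.5 mm down), and the three loose things lie within 30 mm of where they were (all of step 2 and value of joint start below 0.0015 m and velocity of joint lever_fore between -0.02 and 0.02 rad/s and velocity of joint lever_cross between -0.02 and 0.02 rad/s and not (distance of tape_roll from where it was at the start of the episode above 0.03 m) and not (distance of carton from where it was at the start of the episode above 0.03 m) and not (distance of parts_bin from where it was at the start of the episode above 0.03 m)); the robot touches nothing.
It fails at once if the lever is forced across outside the neutral channel (value of joint lever_cross between -0.1 and 0.1 rad and (value of joint lever_fore above 0.1 rad or value of joint lever_fore below -0.1 rad)).
It fails at once if the lever goes into the fourth slot (value of joint lever_cross above 0.1 rad and value of joint lever_fore below -0.12 rad).
It fails at once if start is pressed before the lever is home in the third slot (value of joint start above 0.003 m and not (value of joint lever_fore above 0.25 rad and value of joint lever_cross above 0.15 rad)).
It fails at once if the lever is taken between the fingers (horizontal distance between the grasp point and knob below 0.012 m and distance between the grasp point and knob below 0.04 m and contact force between the fingers and lever_fore above 1 N).
It fails at once if one of the loose things is moved by more than 30 mm or lifted (distance of any of tape_roll, carton, parts_bin from where it was at the start of the episode above 0.03 m).
It also fails if it takes over 54 s, if anything falls off the work surface, if the arm or the gripper's body presses on something with over 40 N, if the wrist force passes 120 N, or if a joint passes its speed limit or range.

### The arm

A 6-joint arm with a two-finger parallel gripper is mounted at the origin on the work surface. World frame = base frame: x ahead of the robot, y to its left, z up, the work surface at z = 0. Lengths are in m, angles in rad, forces in N, time in s.
With the tool pointing down it reaches from about 0.4 to 0.825 m from the base axis. Payload 7 kg.
Tool frame: the origin (TCP) lies midway between the tips of the shut fingers; the grasp point (between the pads) lies 19 mm behind it; z points along the fingers, y is the line along which they close (so a half turn about z gives the same grasp; the last joint's range is limited). The gripper opens to 88 mm and grips with 3 to 60 N. Pads are 19 mm wide; open, the fingers measure 130 mm over their backs; the gripper's body (78 mm by 193 mm) begins 47 mm behind the grasp point.
Start: joints at [-0.865, 0.359, 0.012, 0, -1.224, -0.288], TCP at [0.274, -0.617, 0.227] pointing down, gripper open.
Joint ranges: [-3.07, 3.07], [-1.43, 2.12], [-1.02, 1.25], [-3.03, 1.67], [-3.05, -0], [-3.03, 3.03]. Speed limits (rad/s): [2.39, 2.39, 3.01, 3.14, 3.14, 3.14].

### API

Orientations are given as [roll, pitch, yaw] about the fixed x, y, z axes, in that order (R = Rz(yaw) Ry(pitch) Rx(roll)).
In Python, from station import get_state, grab_frame, calibration, job_done, boxes_of, regions_of, spot_point gives the robot as it stands. The module is installed in compiled form; this text tells all that it offers.
- The arm moves only by the tool arm_command, never from a script. Its argument "commands" is a list of rows, each an object of numbers: "tx", "ty", "tz": the shift along the tool's x, y, z each as a share of 25 cm, from -1 to 1; "twist": the turn about the tool's z as a share of 180 degrees, from -1 to 1. A call has exactly 8 rows; each row is the pose to reach, as a shift and turn from the pose commanded when the call began, along the tool's axes at that moment, turning the shorter way round; what a row does not reach only later rows make up. A row lasts 1/12 s, in which the tool goes at most 41.7 mm and 7.16 degrees, less where a joint would pass 70% of its speed; a pose out of reach is approached as far as the arm can. A call with a number of a shift or a turn outside -1 to 1 is refused whole. A call with a gripper value outside its range is refused whole. "claw" is the opening, from 0 (shut) to 1 (fully open), set as the call begins (left out, the last holds). The fingers move at their own pace and stop on an object; "grip_force" is the grip in N (left out, the last holds). Time passes only in rows, so rows that repeat a pose let the fingers close, or fill a call up. It gives the time, the measured TCP pose, the force, the opening and the grip force at its end, in the units of the state.
- get_state(): the state, without advancing time (a new reading comes with each control period).
- grab_frame(name): name is "scene" or "top"; returns the picture (384x512x3 uint8, red, green, blue); there is no depth.
- calibration(name): a dict with "camera_matrix" (3x3 intrinsics, pixels), "extrinsics" (4x4, takes a point from camera to world coordinates). Camera axes: x right, y down, z forward; pixel columns grow to the right and rows downward; lengths in m; the calibration is good to about 2 mm. A picture is of the moment at which its call begins. calibration takes no time and is no camera call.
- job_done(): hands the job in; it is judged then, once.
Trained networks look in the newest picture that a camera, given by its name, has taken for a name from the list of things; names that differ only in an ending like _2 or _b are one class to them, and where a whole thing is asked for, a point or a joint stands for the part that bears it (a point fixed in the world has none). Each returns a list of dicts, best first, with "score" (0 to 1); they miss things now and then, are a little off and sometimes report something else, mostly with a low value. They report only what shows in the picture. A call takes as long as a camera call.
- boxes_of(query, camera): "rect" ([left, top, right, bottom] in pixels, round what is visible of it).
- regions_of(query, camera): "region" (384x512 bool, what is visible of it) and "rect" ([left, top, right, bottom] in pixels, round what is visible of it).
- spot_point(query, camera): "uv" ([column, row] in pixels: a listed point, or the origin of a listed thing).
The state is a dict: "t": time; "q": joint angles; "qd": joint speeds; "joint_efforts": joint torques, N m; "eef_pos": TCP position; "ee_rot": TCP orientation; "force": force on the tool from outside, world axes, zero at the start; "moment": the same for the moment, N m; "width": finger opening in m; "gripper_force": force on a finger pad.
Only numpy, scipy, OpenCV 4.12 (cv2) and the standard library are available. Lean on these libraries where they do the work, as an engineer would, in place of code of your own. Each camera call takes 0.05 s, during which the arm holds its last target. There are 200 camera calls.

## Working session

There is one attempt and no reset: what is moved stays moved. The work goes in short steps, Python scripts to look and compute and a tool call to move; the robot and the scene stay as the last step left them, time stands still between calls to the robot, and variables do not carry over. Pictures are saved under pics/ and viewed, at most 10 in all, crops included, and the job is handed in when it is done.

Besides the shell and the picture viewer there is one more tool, called after "Emit:" in YAML: its name, and indented under it one key for each argument. arm_command: Moves the arm, as the interface text tells. Shift numbers are shares of 25 cm and turn numbers shares of 180 degrees, none past 1 either way. Its arguments: {"type":"object","properties":{"commands":{"type":"array"},"claw":{"type":"number"},"grip_force":{"type":"number"}},"required":["commands"]}

```bash
mkdir -p pics
cat > h.py <<'E'
import numpy as np,cv2
from station import *
def ray(cam,uv,z):
    c=calibration(cam);K=np.array(c["camera_matrix"]);T=np.array(c["extrinsics"])
    d=T[:3,:3]@np.linalg.solve(K,[uv[0],uv[1],1]);o=T[:3,3]
    return o+d*(z-o[2])/d[2]
def proj(cam,p):
    c=calibration(cam);K=np.array(c["camera_matrix"]);T=np.array(c["extrinsics"])
    q=K@(T[:3,:3].T@(np.array(p)-T[:3,3]));return q[:2]/q[2]
E
python3 - <<'E'
from h import *
s=get_state();print(s["t"],s["eef_pos"],s["ee_rot"],s["width"],s["force"])
ims=[]
for c in("scene","top"):
    f=grab_frame(c);cv2.imwrite(f"pics/{c}0.png",cv2.resize(f[:,:,::-1],(800,600)))
    print(c,np.round(np.array(calibration(c)["extrinsics"])[:3,3],3))
    for n,z in(("gate",.131),("knob",.183),("start_top",.148),("tape_roll",.13),("machine",0)):
        for r in spot_point(n,c)[:2]:print(n,np.round(r["uv"],1),round(r["score"],2),np.round(ray(c,r["uv"],z),4))
E
```

```text
0.0 [ 0.27363638 -0.616494    0.22560877] [ 3.13991015e+00 -1.40578365e-04 -2.72395490e+00] 0.08787068952106686 [-0.66486529  0.4704179   0.03721046]
scene [1.518 0.342 1.404]
gate [248.7 188.9] 0.81 [0.5884 0.0464 0.131 ]
knob [265.3 175.6] 0.57 [0.5582 0.0952 0.183 ]
start_top [219.  162.1] 0.38 [ 0.5173 -0.0824  0.148 ]
tape_roll [199.2 186.2] 0.48 [ 0.6233 -0.1182  0.13  ]
machine [255.8 212.5] 0.94 [0.5875 0.071  0.    ]
machine [398.6 200.3] 0.31 [0.3912 0.5532 0.    ]
top [0.359 0.046 1.588]
gate [249.4 195.5] 0.91 [0.5757 0.0488 0.131 ]
gate [370.8 207.7] 0.66 [ 0.5372 -0.4248  0.131 ]
knob [241.8 197.8] 0.47 [0.5587 0.0771 0.183 ]
start_top [369.6 209.1] 0.72 [ 0.5296 -0.4146  0.148 ]
start_top [283.7 208.3] 0.54 [ 0.5262 -0.0838  0.148 ]
tape_roll [289.7 182.5] 0.54 [ 0.6307 -0.1083  0.13  ]
```

View pics/scene0.png

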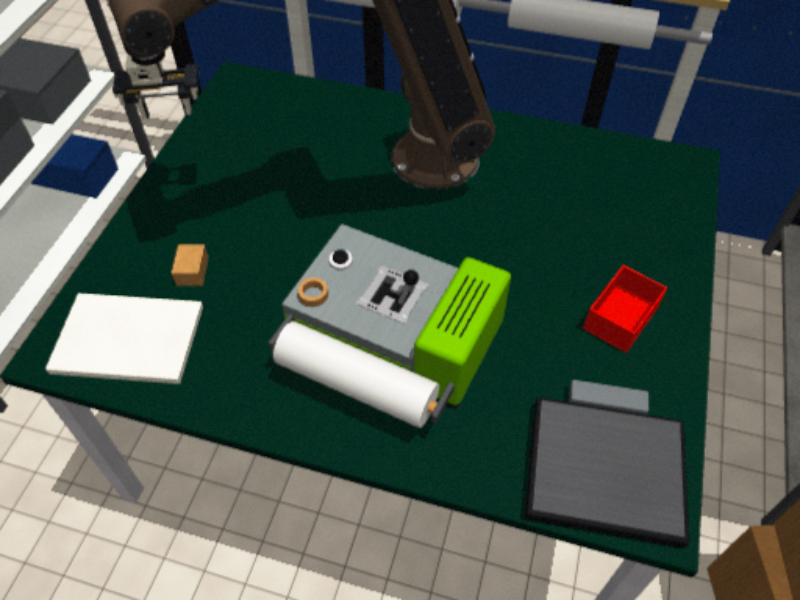

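View pics/top0.png

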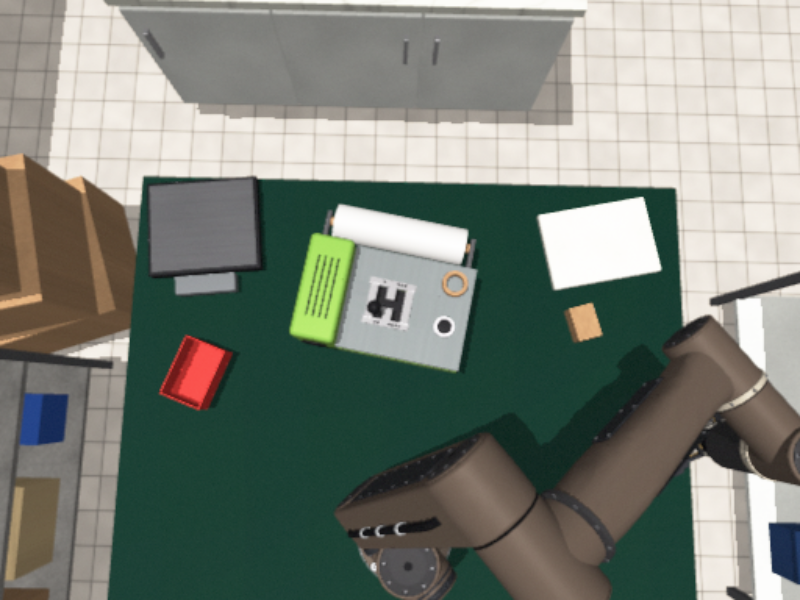

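The scene shows the machine in the middle, with the deck to the robot's right. The knob is at about (410,277) and the start button at (340,258) in the scene view. In the top view they are at (374,308) and (444,326), with the machine turned slightly clockwise. I'll zoom in on both.

Run:
```python
from h import *
f=grab_frame("top");g=grab_frame("scene")
a=cv2.resize(f[140:245,180:315],None,fx=5.5,fy=5.5,interpolation=cv2.INTER_CUBIC)
cv2.imwrite("pics/tc.png",a[:,:,::-1])
b=cv2.resize(g[138:248,178:330],None,fx=5.2,fy=5.2,interpolation=cv2.INTER_CUBIC)
cv2.imwrite("pics/sc.png",b[:,:,::-1])
```

```text
(no output)
```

View pics/tc.png

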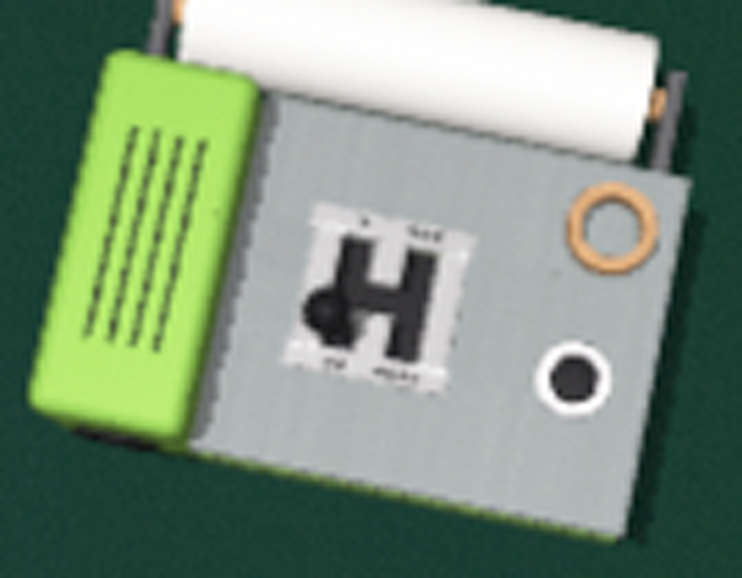

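View pics/sc.png

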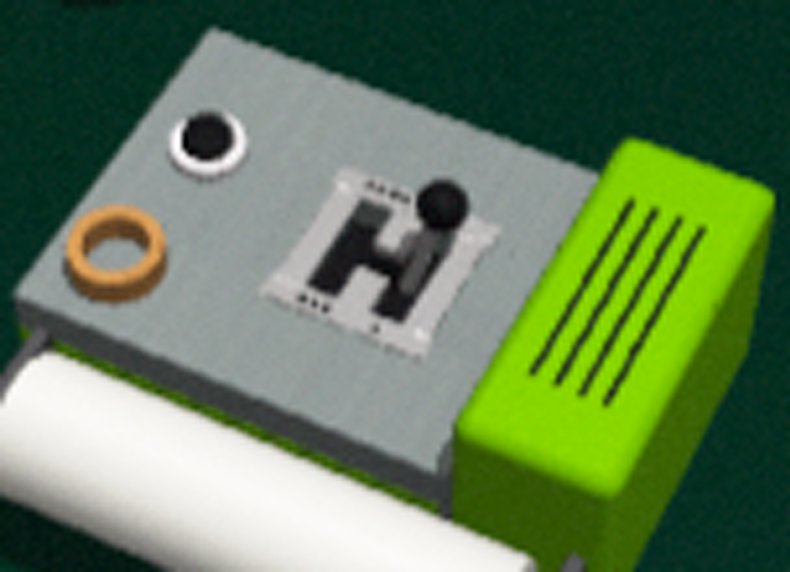

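```bash
cat > fit.py <<'E'
from h import *
from scipy.optimize import least_squares as LS
T=lambda x,y:("top",np.array([180+(x+.5)/5.5-.5,140+(y+.5)/5.5-.5]))
S=lambda x,y:("scene",np.array([178+(x+.5)/5.2-.5,138+(y+.5)/5.2-.5]))
M=[([-.03,-.155,.148],T(574,378),S(208,135)),([0,-.01,.131],T(380,299),S(381.5,261.5)),
([-.13,-.21,.13],T(623,538),S(212,28)),([.13,-.21,.13],T(690,180),S(17,293))]
def W(p,m):
    c,s=np.cos(p[2]),np.sin(p[2]);return np.array([p[0]+c*m[0]-s*m[1],p[1]+s*m[0]+c*m[1],m[2]])
# per-camera offset nuisance (calibration about 2 mm), small prior
def res(p):
    r=[]
    for m,*ob in M:
        for cam,uv in ob: r+=list(proj(cam,W(p,m))-uv)
    return r
r=LS(res,[.57,.05,-.18]);P=r.x
def K(a,c): # knob, machine frame: cross a, fore c
    v=np.array([np.sin(c)*np.cos(a),-np.sin(a),np.cos(a)*np.cos(c)])*.155
    return np.array([0,-.01,.031])+v
def resk(k):
    q=[]
    for cam,uv in(T(328,310),S(442,205)): q+=list(proj(cam,W(P,K(*k)))-uv)
    return q
if __name__=="__main__":
    print("P",P.round(4),np.round(r.fun,1))
    k=LS(resk,[-.2,0]);print("cross,fore",k.x.round(3),np.round(k.fun,1))
    for n,m in(("gate",[0,-.01,.131]),("start",[-.03,-.155,.148]),("knob",K(*k.x)),("K mid L",K(-.2,0)),("K mid R",K(.2,0)),("K home",K(.2,.28))):print(n,np.round(m,4),W(P,m).round(4))
E
python3 fit.py
```

```text
P [ 0.583   0.0623 -0.1834] [-0.   0.2  0.   0.1 -0.2  0.1  0.1 -0.2 -0.3 -0.1 -0.1 -0.  -0.2  0.
 -0.7  0.1]
cross,fore [-0.205 -0.145] [-0.1  0.1 -0.1  0.1]
gate [ 0.    -0.01   0.131] [0.5812 0.0524 0.131 ]
start [-0.03  -0.155  0.148] [ 0.5252 -0.0846  0.148 ]
knob [-0.0219  0.0216  0.1812] [0.5654 0.0875 0.1812]
K mid L [0.     0.0208 0.1829] [0.5868 0.0827 0.1829]
K mid R [ 0.     -0.0408  0.1829] [0.5756 0.0222 0.1829]
K home [ 0.042  -0.0408  0.177 ] [0.6168 0.0145 0.177 ]
```

The fit is good to under 1 px. The lever is in the left leg at fore ≈ -0.145, and machine yaw is -0.183. I'll turn the tool so its x is the machine's -y and its y is the machine's -x, shut the fingers and head over.

Emit:
arm_command:
  commands:
    - {"tx": -0.08,"ty": 0.09,"twist": -0.038}
    - {"tx": -0.17,"ty": 0.18,"twist": -0.077}
    - {"tx": -0.25,"ty": 0.28,"twist": -0.116}
    - {"tx": -0.34,"ty": 0.37,"twist": -0.154}
    - {"tx": -0.43,"ty": 0.46,"twist": -0.193}
    - {"tx": -0.51,"ty": 0.55,"twist": -0.232}
    - {"tx": -0.6,"ty": 0.65,"twist": -0.27}
    - {"tx": -0.68,"ty": 0.74,"twist": -0.309}
  claw: 0
  grip_force: 10

```text
invalid input
```

```bash
cat > go.py <<'E'
import sys
from fit import *
from scipy.spatial.transform import Rotation as R
s=get_state();p=np.array(s["eef_pos"]);rot=R.from_euler("xyz",s["ee_rot"])
c,sn=np.cos(P[2]),np.sin(P[2]);d=p-[P[0],P[1],0]
print("t",round(s["t"],2),"machine TCP mm",np.round([1e3*(c*d[0]+sn*d[1]),1e3*(-sn*d[0]+c*d[1]),1e3*p[2]],1),"rpy",np.round(s["ee_rot"],3),"F",np.round(s["force"],1),"w",round(s["width"],4))
if len(sys.argv)>3:
    m=np.array([float(v) for v in sys.argv[1:4]])/1e3
    print("shares",np.round(rot.inv().apply(W(P,m)-p)/.25,3),"twist to go",round((s["ee_rot"][2]+1.754)/np.pi,4))
E
python3 go.py -72 21.6 226
```

```text
t 0.7 machine TCP mm [-180.1 -724.2  226.6] rpy [-3.142  0.    -2.724] F [-0.  -0.4 -0. ] w 0.0873
shares [-2.044e+00  2.216e+00  2.000e-03] twist to go -0.3087
```

Emit:
arm_command:
  commands:
    - {"tx": -0.08,"ty": 0.09,"tz": 0,"twist": -0.038}
    - {"tx": -0.17,"ty": 0.18,"tz": 0,"twist": -0.077}
    - {"tx": -0.25,"ty": 0.28,"tz": 0,"twist": -0.116}
    - {"tx": -0.34,"ty": 0.37,"tz": 0,"twist": -0.154}
    - {"tx": -0.43,"ty": 0.46,"tz": 0,"twist": -0.193}
    - {"tx": -0.51,"ty": 0.55,"tz": 0,"twist": -0.232}
    - {"tx": -0.6,"ty": 0.65,"tz": 0,"twist": -0.27}
    - {"tx": -0.68,"ty": 0.74,"tz": 0,"twist": -0.309}
  claw: 0
  grip_force: 10

```text
t: 1.37
eef_pos: [0.3544, -0.3773, 0.2267]
ee_rot: [-3.141, -0.0, -1.747]
force: [0.7, 0.4, 0.3]
width: 0.0399
gripper_force: 0.0
```

```bash
python3 go.py -75 21.6 226
```

```text
t 1.37 machine TCP mm [-144.6 -473.9  226.7] rpy [-3.141 -0.    -1.747] F [0.7 0.4 0.3] w 0.0399
shares [-1.98  -0.292  0.003] twist to go 0.0022
```

Emit:
arm_command:
  commands:
    - {"tx": -0.12,"ty": -0.02,"tz": 0,"twist": 0}
    - {"tx": -0.25,"ty": -0.04,"tz": 0,"twist": 0}
    - {"tx": -0.37,"ty": -0.06,"tz": 0,"twist": 0}
    - {"tx": -0.5,"ty": -0.08,"tz": 0,"twist": 0}
    - {"tx": -0.62,"ty": -0.1,"tz": 0,"twist": 0}
    - {"tx": -0.74,"ty": -0.12,"tz": 0,"twist": 0}
    - {"tx": -0.86,"ty": -0.14,"tz": 0,"twist": 0}
    - {"tx": -0.98,"ty": -0.15,"tz": 0,"twist": 0}

```text
t: 2.03
eef_pos: [0.436, -0.1432, 0.2269]
ee_rot: [-3.141, 0.0, -1.753]
force: [0.4, -0.3, -1.1]
width: 0.0005
gripper_force: 0.0
```

Emit:
arm_command:
  commands:
    - {"tx": -0.14,"ty": -0.02,"tz": 0,"twist": 0}
    - {"tx": -0.28,"ty": -0.04,"tz": 0,"twist": 0}
    - {"tx": -0.42,"ty": -0.06,"tz": 0,"twist": 0}
    - {"tx": -0.56,"ty": -0.08,"tz": 0,"twist": 0}
    - {"tx": -0.7,"ty": -0.1,"tz": 0,"twist": 0}
    - {"tx": -0.84,"ty": -0.12,"tz": 0,"twist": 0}
    - {"tx": -0.94,"ty": -0.14,"tz": 0,"twist": 0}
    - {"tx": -0.94,"ty": -0.14,"tz": 0,"twist": 0}

```text
t: 2.7
eef_pos: [0.5141, 0.0838, 0.2265]
ee_rot: [-3.141, 0.0, -1.75]
force: [0.5, -0.4, 0.9]
width: 0.0004
gripper_force: 0.0
```

```bash
python3 go.py -75 21.6 166
```

```text
t 2.7 machine TCP mm [-71.7   8.6 226.5] rpy [-3.141  0.    -1.75 ] F [ 0.5 -0.4  0.9] w 0.0004
shares [-0.052  0.013  0.242] twist to go 0.0013
```

Emit:
arm_command:
  commands:
    - {"tx": -0.03,"ty": 0.02,"tz": 0,"twist": 0}
    - {"tx": -0.05,"ty": 0.02,"tz": 0.04,"twist": 0}
    - {"tx": -0.05,"ty": 0.02,"tz": 0.09,"twist": 0}
    - {"tx": -0.05,"ty": 0.02,"tz": 0.14,"twist": 0}
    - {"tx": -0.05,"ty": 0.02,"tz": 0.19,"twist": 0}
    - {"tx": -0.05,"ty": 0.02,"tz": 0.24,"twist": 0}
    - {"tx": -0.05,"ty": 0.02,"tz": 0.24,"twist": 0}
    - {"tx": -0.05,"ty": 0.02,"tz": 0.24,"twist": 0}

```text
t: 3.37
eef_pos: [0.5092, 0.0925, 0.166]
ee_rot: [3.141, -0.001, -1.754]
force: [-0.7, 0.1, 1.3]
width: 0.0003
gripper_force: 0.0
```

```bash
python3 go.py -38 21.6 166
python3 - <<'E'
from h import *
g=grab_frame("scene")
b=cv2.resize(g[118:248,178:330],None,fx=4.5,fy=4.5,interpolation=cv2.INTER_CUBIC)
cv2.imwrite("pics/s2.png",b[:,:,::-1])
E
```

```text
t 3.37 machine TCP mm [-78.1  16.3 166. ] rpy [ 3.141e+00 -1.000e-03 -1.754e+00] F [-0.7  0.1  1.3] w 0.0003
shares [-0.021 -0.161 -0.   ] twist to go 0.0001
```

View pics/s2.png

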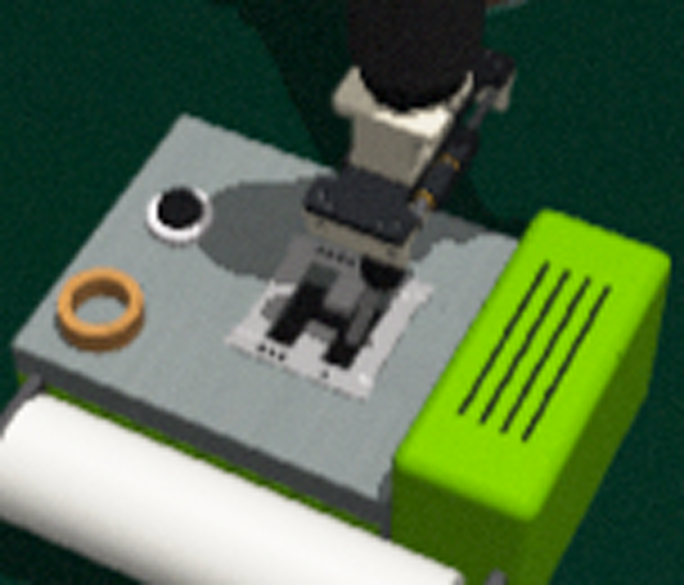

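The knob sits at about (383,268) in the crop, just in front of the gripper, and nothing is touching. I'll push forward gently.

Emit:
arm_command:
  commands:
    - {"tx": -0.02,"ty": -0.02,"tz": 0,"twist": 0}
    - {"tx": -0.02,"ty": -0.04,"tz": 0,"twist": 0}
    - {"tx": -0.02,"ty": -0.06,"tz": 0,"twist": 0}
    - {"tx": -0.02,"ty": -0.08,"tz": 0,"twist": 0}
    - {"tx": -0.02,"ty": -0.1,"tz": 0,"twist": 0}
    - {"tx": -0.02,"ty": -0.12,"tz": 0,"twist": 0}
    - {"tx": -0.02,"ty": -0.12,"tz": 0,"twist": 0}
    - {"tx": -0.02,"ty": -0.12,"tz": 0,"twist": 0}

```text
t: 4.08
eef_pos: [0.5404, 0.0926, 0.1663]
ee_rot: [3.141, -0.0, -1.754]
force: [-1.1, 0.5, -0.4]
width: 0.0006
gripper_force: 0.5
```

```bash
python3 go.py -38 21.6 166
cat > kn.py <<'E'
from fit import *
from scipy.ndimage import label
for cam in("scene",):
    f=grab_frame(cam)
    for r in spot_point("knob",cam)[:2]:
        uv=np.array(r["uv"]);k=LS(lambda k:proj(cam,W(P,K(*k)))-uv,[-.2,0]);print(cam,uv.round(1),round(r["score"],2),"cross,fore",k.x.round(3))
    b=cv2.resize(f[118:248,178:330],None,fx=4.5,fy=4.5,interpolation=cv2.INTER_CUBIC)
    import sys
    if len(sys.argv)>1: cv2.imwrite(f"pics/{sys.argv[1]}.png",b[:,:,::-1])
E
python3 kn.py s3
```

```text
t 4.08 machine TCP mm [-47.4  22.  166.3] rpy [ 3.141 -0.    -1.754] F [-1.1  0.5 -0.4] w 0.0006
shares [ 0.002 -0.038  0.001] twist to go 0.0001
scene [262.7 176.8] 0.42 cross,fore [-0.206 -0.155]
```

View pics/s3.png

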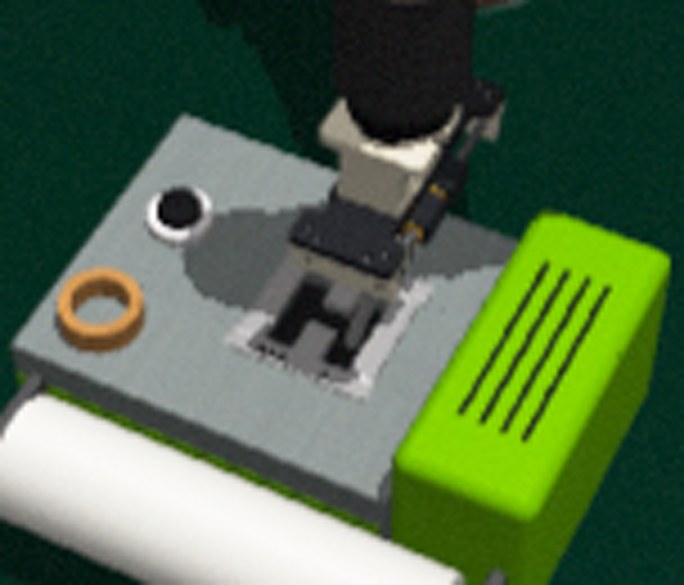

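The knob is now hidden by the gripper in this view. I'll push to the computed -38 mm, back off, then measure.

Emit:
arm_command:
  commands:
    - {"tx": 0,"ty": -0.02,"tz": 0,"twist": 0}
    - {"tx": 0,"ty": -0.03,"tz": 0,"twist": 0}
    - {"tx": 0,"ty": -0.038,"tz": 0,"twist": 0}
    - {"tx": 0,"ty": -0.038,"tz": 0,"twist": 0}
    - {"tx": 0,"ty": -0.038,"tz": 0,"twist": 0}
    - {"tx": 0,"ty": -0.038,"tz": 0,"twist": 0}
    - {"tx": 0,"ty": -0.038,"tz": 0,"twist": 0}
    - {"tx": 0,"ty": -0.038,"tz": 0,"twist": 0}

```text
t: 4.85
eef_pos: [0.5496, 0.091, 0.1666]
ee_rot: [-3.142, 0.0, -1.753]
force: [-1.1, 0.9, 1.0]
width: 0.0005
gripper_force: 0.7
```

```bash
python3 go.py
```

```text
t 4.85 machine TCP mm [-38.1  22.2 166.6] rpy [-3.142  0.    -1.753] F [-1.1  0.9  1. ] w 0.0005
```

Emit:
arm_command:
  commands:
    - {"tx": 0,"ty": 0.04,"tz": 0,"twist": 0}
    - {"tx": 0,"ty": 0.08,"tz": 0,"twist": 0}
    - {"tx": 0,"ty": 0.12,"tz": 0,"twist": 0}
    - {"tx": 0,"ty": 0.16,"tz": 0,"twist": 0}
    - {"tx": 0,"ty": 0.2,"tz": 0,"twist": 0}
    - {"tx": 0,"ty": 0.24,"tz": 0,"twist": 0}
    - {"tx": 0,"ty": 0.24,"tz": 0,"twist": 0}
    - {"tx": 0,"ty": 0.24,"tz": 0,"twist": 0}

```text
t: 5.52
eef_pos: [0.4901, 0.1022, 0.167]
ee_rot: [-3.141, 0.001, -1.752]
force: [-0.2, 0.3, 0.1]
width: 0.0003
gripper_force: 0.0
```

```bash
python3 go.py; python3 kn.py s4
```

```text
t 5.52 machine TCP mm [-98.7  22.3 167. ] rpy [-3.141e+00  1.000e-03 -1.752e+00] F [-0.2  0.3  0.1] w 0.0003
scene [262.3 177.8] 0.48 cross,fore [-0.212 -0.124]
```

View pics/s4.png

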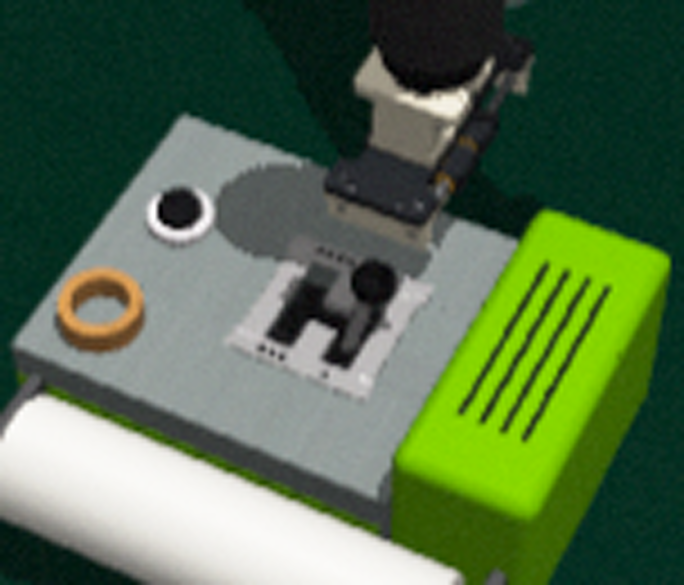

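Run:
```python
from fit import *
uv=np.array([260.5,180.06]);print(LS(lambda k:proj("scene",W(P,K(*k)))-uv,[-.2,0]).x.round(3),proj("scene",W(P,K(-.205,0))))
for c in("scene","top"):
    for r in regions_of("knob",c)[:1]:
        m=r["region"];v,u=np.nonzero(m);print(c,r["score"],r["rect"],m.sum())
```

```text
[-0.207 -0.045] [259.49332895 181.43267637]
top 0.58 [237.0, 192.3, 249.3, 202.3] 72
```

The lever has moved to fore ≈ -0.045, so the fingertip half-depth is about 14 mm. I'll push on to TCP x = -31.

Emit:
arm_command:
  commands:
    - {"tx": 0,"ty": -0.06,"tz": 0,"twist": 0}
    - {"tx": 0,"ty": -0.12,"tz": 0,"twist": 0}
    - {"tx": 0,"ty": -0.18,"tz": 0,"twist": 0}
    - {"tx": 0,"ty": -0.22,"tz": 0,"twist": 0}
    - {"tx": 0,"ty": -0.25,"tz": 0,"twist": 0}
    - {"tx": 0,"ty": -0.271,"tz": 0,"twist": 0}
    - {"tx": 0,"ty": -0.271,"tz": 0,"twist": 0}
    - {"tx": 0,"ty": -0.271,"tz": 0,"twist": 0}

```text
t: 6.38
eef_pos: [0.5569, 0.0894, 0.1662]
ee_rot: [3.141, -0.0, -1.754]
force: [-0.2, -0.2, -0.9]
width: 0.0005
gripper_force: 0.1
```

```bash
python3 go.py
```

```text
t 6.38 machine TCP mm [-30.6  21.9 166.2] rpy [ 3.141 -0.    -1.754] F [-0.2 -0.2 -0.9] w 0.0005
```

Emit:
arm_command:
  commands:
    - {"tx": 0,"ty": 0.04,"tz": 0,"twist": 0}
    - {"tx": 0,"ty": 0.08,"tz": 0,"twist": 0}
    - {"tx": 0,"ty": 0.12,"tz": 0,"twist": 0}
    - {"tx": 0,"ty": 0.12,"tz": -0.08,"twist": 0}
    - {"tx": 0,"ty": 0.16,"tz": -0.16,"twist": 0}
    - {"tx": 0,"ty": 0.2,"tz": -0.22,"twist": 0}
    - {"tx": 0,"ty": 0.24,"tz": -0.22,"twist": 0}
    - {"tx": 0,"ty": 0.24,"tz": -0.22,"twist": 0}

```text
t: 7.05
eef_pos: [0.4963, 0.101, 0.2228]
ee_rot: [-3.14, 0.002, -1.752]
force: [-1.2, 0.0, -0.5]
width: 0.0009
gripper_force: 0.0
```

```bash
python3 go.py 0 58 222; python3 kn.py s5
```

```text
t 7.05 machine TCP mm [-92.3  22.2 222.8] rpy [-3.140e+00  2.000e-03 -1.752e+00] F [-1.2  0.  -0.5] w 0.0009
shares [-0.142 -0.37   0.004] twist to go 0.0006
scene [260.1 178.7] 0.47 cross,fore [-0.184 -0.072]
scene [395.9 203. ] 0.17 cross,fore [-1.137 -1.395]
```

View pics/s5.png

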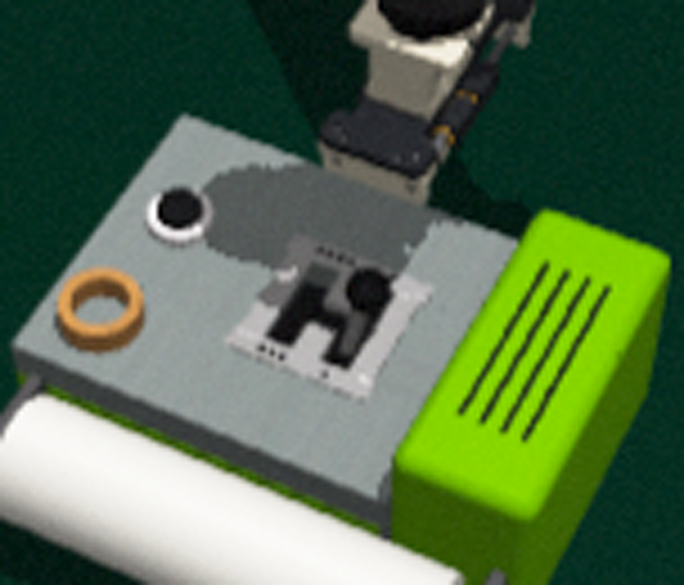

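The knob at crop (367,290) matches fore ≈ 0, so the lever is in neutral. Next I go over to its left side and come down.

Emit:
arm_command:
  commands:
    - {"tx": -0.06,"ty": -0.06,"tz": 0,"twist": 0}
    - {"tx": -0.12,"ty": -0.14,"tz": 0,"twist": 0}
    - {"tx": -0.142,"ty": -0.22,"tz": 0,"twist": 0}
    - {"tx": -0.142,"ty": -0.3,"tz": 0,"twist": 0}
    - {"tx": -0.142,"ty": -0.37,"tz": 0,"twist": 0}
    - {"tx": -0.142,"ty": -0.37,"tz": 0,"twist": 0}
    - {"tx": -0.142,"ty": -0.37,"tz": 0,"twist": 0}
    - {"tx": -0.142,"ty": -0.37,"tz": 0,"twist": 0}

```text
t: 7.82
eef_pos: [0.5949, 0.1183, 0.2205]
ee_rot: [3.14, -0.001, -1.754]
force: [-1.0, -0.2, -0.4]
width: 0.0007
gripper_force: 0.0
```

```bash
python3 go.py 0 58 166
```

```text
t 7.82 machine TCP mm [  1.5  57.3 220.5] rpy [ 3.140e+00 -1.000e-03 -1.754e+00] F [-1.  -0.2 -0.4] w 0.0007
shares [-0.003  0.006  0.218] twist to go 0.0002
```

Emit:
arm_command:
  commands:
    - {"tx": 0,"ty": 0,"tz": 0.05,"twist": 0}
    - {"tx": 0,"ty": 0,"tz": 0.1,"twist": 0}
    - {"tx": 0,"ty": 0,"tz": 0.15,"twist": 0}
    - {"tx": 0,"ty": 0,"tz": 0.2,"twist": 0}
    - {"tx": 0,"ty": 0,"tz": 0.22,"twist": 0}
    - {"tx": 0,"ty": 0,"tz": 0.22,"twist": 0}
    - {"tx": 0,"ty": 0,"tz": 0.22,"twist": 0}
    - {"tx": 0,"ty": 0,"tz": 0.22,"twist": 0}

```text
t: 8.48
eef_pos: [0.5959, 0.1188, 0.1675]
ee_rot: [-3.14, 0.001, -1.753]
force: [0.5, 0.3, 0.4]
width: 0.0006
gripper_force: 0.0
```

Emit:
arm_command:
  commands:
    - {"tx": 0.03,"ty": 0,"tz": 0,"twist": 0}
    - {"tx": 0.06,"ty": 0,"tz": 0,"twist": 0}
    - {"tx": 0.09,"ty": 0,"tz": 0,"twist": 0}
    - {"tx": 0.12,"ty": 0,"tz": 0,"twist": 0}
    - {"tx": 0.15,"ty": 0,"tz": 0,"twist": 0}
    - {"tx": 0.17,"ty": 0,"tz": 0,"twist": 0}
    - {"tx": 0.17,"ty": 0,"tz": 0,"twist": 0}
    - {"tx": 0.17,"ty": 0,"tz": 0,"twist": 0}

```text
t: 9.15
eef_pos: [0.5873, 0.0758, 0.1662]
ee_rot: [3.14, -0.001, -1.754]
force: [-0.2, 0.5, -0.3]
width: 0.0001
gripper_force: 0.0
```

```bash
python3 go.py 0 -14 166
```

```text
t 9.15 machine TCP mm [  1.7  14.1 166.2] rpy [ 3.140e+00 -1.000e-03 -1.754e+00] F [-0.2  0.5 -0.3] w 0.0001
shares [0.112 0.007 0.001] twist to go -0.0
```

Emit:
arm_command:
  commands:
    - {"tx": 0.03,"ty": 0,"tz": 0,"twist": 0}
    - {"tx": 0.05,"ty": 0,"tz": 0,"twist": 0}
    - {"tx": 0.07,"ty": 0,"tz": 0,"twist": 0}
    - {"tx": 0.09,"ty": 0,"tz": 0,"twist": 0}
    - {"tx": 0.112,"ty": 0,"tz": 0,"twist": 0}
    - {"tx": 0.112,"ty": 0,"tz": 0,"twist": 0}
    - {"tx": 0.112,"ty": 0,"tz": 0,"twist": 0}
    - {"tx": 0.112,"ty": 0,"tz": 0,"twist": 0}

```text
t: 9.82
eef_pos: [0.5827, 0.0488, 0.1666]
ee_rot: [3.141, -0.001, -1.753]
force: [0.8, 0.4, -0.0]
width: 0.0002
gripper_force: 0.0
```

```bash
python3 go.py 0 -14 166;python3 kn.py s6
```

```text
t 9.82 machine TCP mm [  2.1 -13.3 166.6] rpy [ 3.141e+00 -1.000e-03 -1.753e+00] F [ 0.8  0.4 -0. ] w 0.0002
shares [0.003 0.009 0.002] twist to go 0.0002
```

View pics/s6.png

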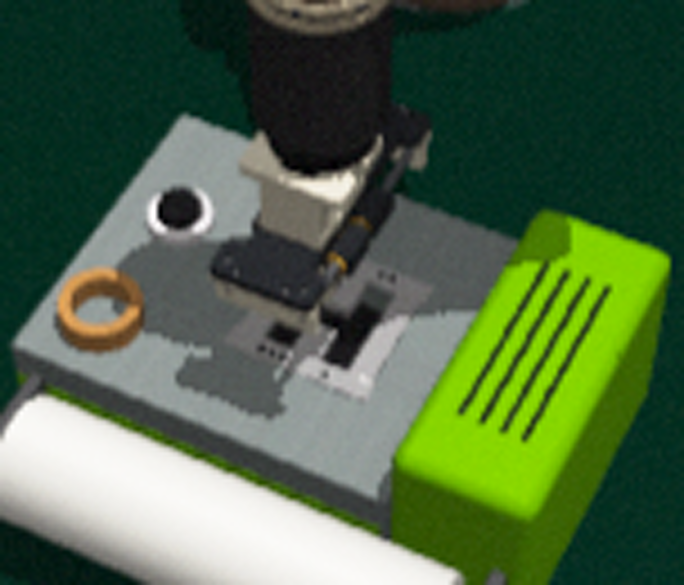

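The lever has left the left leg and the gripper is hiding it. I'll push a little further toward the right stop, then back off and measure without viewing.

Emit:
arm_command:
  commands:
    - {"tx": 0.005,"ty": 0,"tz": 0,"twist": 0}
    - {"tx": 0.01,"ty": 0,"tz": 0,"twist": 0}
    - {"tx": 0.015,"ty": 0,"tz": 0,"twist": 0}
    - {"tx": 0.02,"ty": 0,"tz": 0,"twist": 0}
    - {"tx": 0.02,"ty": 0,"tz": 0,"twist": 0}
    - {"tx": 0.02,"ty": 0,"tz": 0,"twist": 0}
    - {"tx": 0.02,"ty": 0,"tz": 0,"twist": 0}
    - {"tx": 0.02,"ty": 0,"tz": 0,"twist": 0}

```text
t: 10.58
eef_pos: [0.5819, 0.0444, 0.1665]
ee_rot: [3.141, -0.0, -1.753]
force: [-0.0, 1.5, -0.8]
width: 0.0004
gripper_force: 1.0
```

```bash
python3 go.py
```

```text
t 10.58 machine TCP mm [  2.1 -17.8 166.5] rpy [ 3.141 -0.    -1.753] F [-0.   1.5 -0.8] w 0.0004
```

Emit:
arm_command:
  commands:
    - {"tx": -0.03,"ty": 0,"tz": 0,"twist": 0}
    - {"tx": -0.06,"ty": 0,"tz": 0,"twist": 0}
    - {"tx": -0.1,"ty": 0,"tz": 0,"twist": 0}
    - {"tx": -0.1,"ty": 0,"tz": -0.08,"twist": 0}
    - {"tx": -0.1,"ty": 0.05,"tz": -0.16,"twist": 0}
    - {"tx": -0.1,"ty": 0.13,"tz": -0.22,"twist": 0}
    - {"tx": -0.1,"ty": 0.22,"tz": -0.22,"twist": 0}
    - {"tx": -0.1,"ty": 0.3,"tz": -0.22,"twist": 0}

```text
t: 11.25
eef_pos: [0.5124, 0.0836, 0.2226]
ee_rot: [-3.14, 0.001, -1.753]
force: [-0.6, 0.4, 0.3]
width: 0.0001
gripper_force: 0.0
```

```bash
cat > blob.py <<'E'
from fit import *
# score (cross,fore) by matching a dark disc (knob, r 17 mm) in a x8 upscaled scene picture
g=cv2.cvtColor(grab_frame("scene"),cv2.COLOR_RGB2GRAY)
best=[]
for a in np.arange(-.26,.27,.02):
    for c in np.arange(-.3,.31,.02):
        u=proj("scene",W(P,K(a,c)));r=4.9
        n=g[int(u[1])-12:int(u[1])+13,int(u[0])-12:int(u[0])+13].astype(float)
        yy,xx=np.mgrid[int(u[1])-12:int(u[1])+13,int(u[0])-12:int(u[0])+13]
        d=np.hypot(xx-u[0],yy-u[1]);best.append((n[d<r-.5].mean(),n[(d>r+.7)&(d<r+2.5)].mean(),a,c))
best.sort(key=lambda b:b[0]-.3*b[1])
for b in best[:6]:print(np.round(b,2))
E
python3 go.py; python3 blob.py; python3 kn.py s7
```

```text
t 11.25 machine TCP mm [-73.3   8.  222.6] rpy [-3.140e+00  1.000e-03 -1.753e+00] F [-0.6  0.4  0.3] w 0.0001
[1.398e+01 8.540e+01 2.400e-01 2.000e-02]
[1.383e+01 8.480e+01 2.200e-01 2.000e-02]
[15.62 83.39  0.24  0.  ]
[1.638e+01 8.179e+01 2.200e-01 4.000e-02]
[1.766e+01 8.133e+01 2.400e-01 4.000e-02]
[17.52 79.99  0.22  0.  ]
scene [241.9 172.7] 0.44 cross,fore [ 0.245 -0.053]
scene [199.1 187.1] 0.19 cross,fore [1.2   0.733]
```

View pics/s7.png

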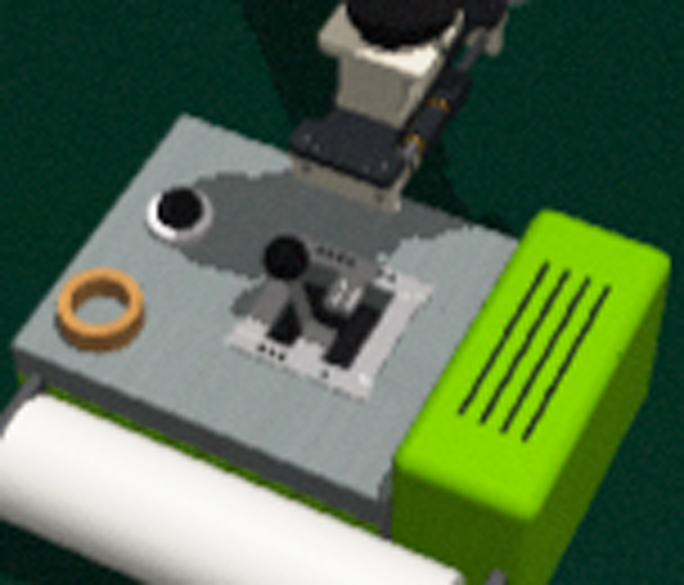

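The lever is fully across at (0.23, 0.02), with the knob at crop (287,258). Now I get behind it and push forward into slot three.

Emit:
arm_command:
  commands:
    - {"tx": 0.08,"ty": 0,"tz": 0,"twist": 0}
    - {"tx": 0.16,"ty": 0,"tz": 0,"twist": 0}
    - {"tx": 0.21,"ty": 0,"tz": 0,"twist": 0}
    - {"tx": 0.21,"ty": 0,"tz": 0.06,"twist": 0}
    - {"tx": 0.21,"ty": 0,"tz": 0.12,"twist": 0}
    - {"tx": 0.21,"ty": 0,"tz": 0.18,"twist": 0}
    - {"tx": 0.21,"ty": 0,"tz": 0.25,"twist": 0}
    - {"tx": 0.21,"ty": 0,"tz": 0.25,"twist": 0}

```text
t: 12.07
eef_pos: [0.5018, 0.0304, 0.156]
ee_rot: [3.137, -0.002, -1.754]
force: [0.1, -0.0, -0.6]
width: 0.0005
gripper_force: 0.0
```

```bash
python3 go.py 2 -44 160
```

```text
t 12.07 machine TCP mm [-74.  -46.2 156. ] rpy [ 3.137e+00 -2.000e-03 -1.754e+00] F [ 0.1 -0.  -0.6] w 0.0005
shares [-0.009 -0.304 -0.018] twist to go -0.0001
```

Emit:
arm_command:
  commands:
    - {"tx": 0,"ty": -0.04,"tz": -0.01,"twist": 0}
    - {"tx": 0,"ty": -0.08,"tz": -0.01,"twist": 0}
    - {"tx": 0,"ty": -0.12,"tz": -0.01,"twist": 0}
    - {"tx": 0,"ty": -0.16,"tz": -0.01,"twist": 0}
    - {"tx": 0,"ty": -0.2,"tz": -0.01,"twist": 0}
    - {"tx": 0,"ty": -0.24,"tz": -0.01,"twist": 0}
    - {"tx": 0,"ty": -0.27,"tz": -0.01,"twist": 0}
    - {"tx": 0,"ty": -0.3,"tz": -0.01,"twist": 0}

```text
t: 12.73
eef_pos: [0.5774, 0.0172, 0.1611]
ee_rot: [3.141, 0.0, -1.754]
force: [-2.5, 2.4, -2.4]
width: 0.0006
gripper_force: 1.4
```

```bash
python3 go.py 10 -44 160
```

```text
t 12.73 machine TCP mm [  2.7 -45.3 161.1] rpy [ 3.141  0.    -1.754] F [-2.5  2.4 -2.4] w 0.0006
shares [-0.005 -0.029  0.004] twist to go 0.0002
```

Emit:
arm_command:
  commands:
    - {"tx": 0,"ty": -0.006,"tz": 0,"twist": 0}
    - {"tx": 0,"ty": -0.012,"tz": 0,"twist": 0}
    - {"tx": 0,"ty": -0.018,"tz": 0,"twist": 0}
    - {"tx": 0,"ty": -0.024,"tz": 0,"twist": 0}
    - {"tx": 0,"ty": -0.03,"tz": 0,"twist": 0}
    - {"tx": 0,"ty": -0.03,"tz": 0,"twist": 0}
    - {"tx": 0,"ty": -0.03,"tz": 0,"twist": 0}
    - {"tx": 0,"ty": -0.03,"tz": 0,"twist": 0}

```text
t: 13.4
eef_pos: [0.5841, 0.0159, 0.1616]
ee_rot: [3.142, -0.0, -1.753]
force: [-3.0, 0.0, -1.3]
width: 0.0006
gripper_force: 1.2
```

```bash
python3 go.py 12 -44 160; python3 blob.py
```

```text
t 13.4 machine TCP mm [  9.6 -45.4 161.6] rpy [ 3.142 -0.    -1.753] F [-3.   0.  -1.3] w 0.0006
shares [-0.006 -0.01   0.006] twist to go 0.0003
[ 29.1  102.94  -0.24   0.22]
[ 28.85 101.72  -0.22   0.24]
[28.53 96.95 -0.22  0.22]
[ 32.28 107.66  -0.24   0.24]
[ 31.38 100.79  -0.22   0.2 ]
[ 32.35 103.13  -0.24   0.2 ]
```

Emit:
arm_command:
  commands:
    - {"tx": 0,"ty": -0.004,"tz": 0,"twist": 0}
    - {"tx": 0,"ty": -0.008,"tz": 0,"twist": 0}
    - {"tx": 0,"ty": -0.012,"tz": 0,"twist": 0}
    - {"tx": 0,"ty": -0.012,"tz": 0,"twist": 0}
    - {"tx": 0,"ty": -0.012,"tz": 0,"twist": 0}
    - {"tx": 0,"ty": -0.012,"tz": 0,"twist": 0}
    - {"tx": 0,"ty": -0.012,"tz": 0,"twist": 0}
    - {"tx": 0,"ty": -0.012,"tz": 0,"twist": 0}

```text
t: 14.12
eef_pos: [0.5871, 0.0155, 0.1615]
ee_rot: [3.141, -0.0, -1.753]
force: [-3.0, 1.3, -2.1]
width: 0.0004
gripper_force: 2.1
```

```bash
python3 go.py
```

```text
t 14.12 machine TCP mm [ 12.6 -45.3 161.5] rpy [ 3.141 -0.    -1.753] F [-3.   1.3 -2.1] w 0.0004
```

Emit:
arm_command:
  commands:
    - {"tx": 0,"ty": -0.004,"tz": 0,"twist": 0}
    - {"tx": 0,"ty": -0.008,"tz": 0,"twist": 0}
    - {"tx": 0,"ty": -0.012,"tz": 0,"twist": 0}
    - {"tx": 0,"ty": -0.012,"tz": 0,"twist": 0}
    - {"tx": 0,"ty": -0.012,"tz": 0,"twist": 0}
    - {"tx": 0,"ty": -0.012,"tz": 0,"twist": 0}
    - {"tx": 0,"ty": -0.012,"tz": 0,"twist": 0}
    - {"tx": 0,"ty": -0.012,"tz": 0,"twist": 0}

```text
t: 14.78
eef_pos: [0.589, 0.0151, 0.1611]
ee_rot: [3.139, -0.0, -1.753]
force: [-7.1, 3.3, -0.4]
width: 0.0001
gripper_force: 4.0
```

```bash
python3 go.py
```

```text
t 14.78 machine TCP mm [ 14.5 -45.3 161.1] rpy [ 3.139 -0.    -1.753] F [-7.1  3.3 -0.4] w 0.0001
```

The force has risen to about 7 N, which suggests the far stop. Backing off to check.

Emit:
arm_command:
  commands:
    - {"tx": 0,"ty": 0.03,"tz": 0,"twist": 0}
    - {"tx": 0,"ty": 0.08,"tz": 0,"twist": 0}
    - {"tx": 0,"ty": 0.14,"tz": 0,"twist": 0}
    - {"tx": 0,"ty": 0.2,"tz": -0.06,"twist": 0}
    - {"tx": 0,"ty": 0.26,"tz": -0.12,"twist": 0}
    - {"tx": 0,"ty": 0.32,"tz": -0.18,"twist": 0}
    - {"tx": 0,"ty": 0.38,"tz": -0.22,"twist": 0}
    - {"tx": 0,"ty": 0.42,"tz": -0.22,"twist": 0}

```text
t: 15.45
eef_pos: [0.4883, 0.0345, 0.2199]
ee_rot: [-3.135, 0.003, -1.752]
force: [0.7, 0.8, 0.8]
width: 0.0006
gripper_force: 0.0
```

```bash
python3 go.py -40 -155 190; python3 blob.py; python3 kn.py
```

```text
t 15.45 machine TCP mm [-88.  -44.6 219.9] rpy [-3.135e+00  3.000e-03 -1.752e+00] F [0.7 0.8 0.8] w 0.0006
shares [ 0.442 -0.19   0.119] twist to go 0.0005
[20.93 98.04  0.22  0.3 ]
[ 22.38 100.47   0.24   0.28]
[22.39 96.3   0.24  0.3 ]
[22.78 96.44  0.22  0.28]
[22.2  89.97  0.2   0.3 ]
[27.52 97.16  0.26  0.28]
scene [197.3 188.3] 0.71 cross,fore [1.194 0.814]
scene [238.7 182.6] 0.63 cross,fore [0.182 0.217]
```

The lever is home at about (0.22, 0.28). Now the start button.

Emit:
arm_command:
  commands:
    - {"tx": 0.1,"ty": -0.05,"tz": 0,"twist": 0}
    - {"tx": 0.2,"ty": -0.1,"tz": 0,"twist": 0}
    - {"tx": 0.3,"ty": -0.16,"tz": 0,"twist": 0}
    - {"tx": 0.4,"ty": -0.22,"tz": 0,"twist": 0}
    - {"tx": 0.442,"ty": -0.23,"tz": 0.04,"twist": 0}
    - {"tx": 0.442,"ty": -0.23,"tz": 0.1,"twist": 0}
    - {"tx": 0.442,"ty": -0.23,"tz": 0.16,"twist": 0}
    - {"tx": 0.442,"ty": -0.23,"tz": 0.2,"twist": 0}

```text
t: 16.27
eef_pos: [0.5231, -0.0858, 0.1641]
ee_rot: [3.139, -0.001, -1.754]
force: [0.0, 0.7, -1.8]
width: 0.0006
gripper_force: 0.0
```

```bash
python3 go.py -30 -155 142.5
```

```text
t 16.27 machine TCP mm [ -31.9 -156.5  164.1] rpy [ 3.139e+00 -1.000e-03 -1.754e+00] F [ 0.   0.7 -1.8] w 0.0006
shares [-0.006 -0.008  0.086] twist to go -0.0001
```

Emit:
arm_command:
  commands:
    - {"tx": 0,"ty": -0.006,"tz": 0.02,"twist": 0}
    - {"tx": 0,"ty": -0.006,"tz": 0.04,"twist": 0}
    - {"tx": 0,"ty": -0.006,"tz": 0.055,"twist": 0}
    - {"tx": 0,"ty": -0.006,"tz": 0.065,"twist": 0}
    - {"tx": 0,"ty": -0.006,"tz": 0.075,"twist": 0}
    - {"tx": 0,"ty": -0.006,"tz": 0.086,"twist": 0}
    - {"tx": 0,"ty": -0.006,"tz": 0.086,"twist": 0}
    - {"tx": 0,"ty": -0.006,"tz": 0.086,"twist": 0}

```text
t: 16.93
eef_pos: [0.5254, -0.0853, 0.1463]
ee_rot: [-3.14, 0.0, -1.752]
force: [-2.6, -0.1, 8.8]
width: 0.0005
gripper_force: 4.1
```

```bash
python3 go.py -30 -155 142.5
```

```text
t 16.93 machine TCP mm [ -29.7 -155.6  146.3] rpy [-3.14   0.    -1.752] F [-2.6 -0.1  8.8] w 0.0005
shares [-0.002  0.001  0.015] twist to go 0.0005
```

Emit:
arm_command:
  commands:
    - {"tx": 0,"ty": 0,"tz": 0.004,"twist": 0}
    - {"tx": 0,"ty": 0,"tz": 0.008,"twist": 0}
    - {"tx": 0,"ty": 0,"tz": 0.012,"twist": 0}
    - {"tx": 0,"ty": 0,"tz": 0.016,"twist": 0}
    - {"tx": 0,"ty": 0,"tz": 0.016,"twist": 0}
    - {"tx": 0,"ty": 0,"tz": 0.016,"twist": 0}
    - {"tx": 0,"ty": 0,"tz": 0.016,"twist": 0}
    - {"tx": 0,"ty": 0,"tz": 0.016,"twist": 0}

```text
t: 17.6
eef_pos: [0.5256, -0.0854, 0.1457]
ee_rot: [-3.138, 0.0, -1.751]
force: [-14.4, 6.2, 36.2]
width: 0.0004
gripper_force: 18.5
```

```bash
python3 go.py
```

```text
t 17.6 machine TCP mm [ -29.5 -155.7  145.7] rpy [-3.138  0.    -1.751] F [-14.4   6.2  36.2] w 0.0004
```

It went rigid at 145.7 mm. That may be the shut fingers resting on the collar rather than the cap bottoming out. I'll lift, open to about 40 mm and press with the far finger alone.

Emit:
arm_command:
  commands:
    - {"tx": 0,"ty": 0,"tz": -0.06,"twist": 0}
    - {"tx": 0,"ty": 0,"tz": -0.1,"twist": 0}
    - {"tx": 0,"ty": 0.03,"tz": -0.1,"twist": 0}
    - {"tx": 0,"ty": 0.06,"tz": -0.1,"twist": 0}
    - {"tx": 0,"ty": 0.09,"tz": -0.1,"twist": 0}
    - {"tx": 0,"ty": 0.112,"tz": -0.1,"twist": 0}
    - {"tx": 0,"ty": 0.112,"tz": -0.1,"twist": 0}
    - {"tx": 0,"ty": 0.112,"tz": -0.1,"twist": 0}
  claw: 0.455

```text
t: 18.27
eef_pos: [0.4969, -0.0803, 0.1658]
ee_rot: [3.141, -0.0, -1.753]
force: [-0.3, -0.2, 0.3]
width: 0.0399
gripper_force: 0.0
```

```bash
python3 go.py -58 -155 142.5; python3 blob.py|head -2
```

```text
t 18.27 machine TCP mm [ -58.6 -155.9  165.8] rpy [ 3.141 -0.    -1.753] F [-0.3 -0.2  0.3] w 0.0399
shares [-0.004 -0.002  0.093] twist to go 0.0004
[ 20.75 120.56   0.22   0.3 ]
[ 24.42 125.91   0.24   0.28]
```

Emit:
arm_command:
  commands:
    - {"tx": 0,"ty": 0,"tz": 0.03,"twist": 0}
    - {"tx": 0,"ty": 0,"tz": 0.05,"twist": 0}
    - {"tx": 0,"ty": 0,"tz": 0.06,"twist": 0}
    - {"tx": 0,"ty": 0,"tz": 0.07,"twist": 0}
    - {"tx": 0,"ty": 0,"tz": 0.08,"twist": 0}
    - {"tx": 0,"ty": 0,"tz": 0.085,"twist": 0}
    - {"tx": 0,"ty": 0,"tz": 0.085,"twist": 0}
    - {"tx": 0,"ty": 0,"tz": 0.085,"twist": 0}

```text
t: 18.98
eef_pos: [0.4975, -0.0804, 0.146]
ee_rot: [-3.141, -0.0, -1.753]
force: [-5.5, 3.0, 14.2]
width: 0.0401
gripper_force: 7.2
```

```bash
python3 go.py
```

```text
t 18.98 machine TCP mm [ -58.1 -155.9  146. ] rpy [-3.141 -0.    -1.753] F [-5.5  3.  14.2] w 0.0401
```

Rigid at the same height with one finger. I'll measure the force against height on the way up, to tell a bottomed cap from the collar.

Emit:
arm_command:
  commands:
    - {"tx": 0,"ty": 0,"tz": -0.014,"twist": 0}
    - {"tx": 0,"ty": 0,"tz": -0.014,"twist": 0}
    - {"tx": 0,"ty": 0,"tz": -0.014,"twist": 0}
    - {"tx": 0,"ty": 0,"tz": -0.014,"twist": 0}
    - {"tx": 0,"ty": 0,"tz": -0.014,"twist": 0}
    - {"tx": 0,"ty": 0,"tz": -0.014,"twist": 0}
    - {"tx": 0,"ty": 0,"tz": -0.014,"twist": 0}
    - {"tx": 0,"ty": 0,"tz": -0.014,"twist": 0}

```text
t: 19.65
eef_pos: [0.4975, -0.0804, 0.1483]
ee_rot: [-3.141, -0.0, -1.753]
force: [-0.3, -0.8, 4.0]
width: 0.0397
gripper_force: 1.8
```

```bash
cat > av.py <<'E'
from h import *
F=[];Z=[]
for i in range(12):
    grab_frame("top");s=get_state();F.append(np.r_[s["force"],s["gripper_force"]]);Z.append(s["eef_pos"][2])
print("t",s["t"],"z",np.mean(Z).round(4),"F",np.mean(F,0).round(2),np.std(F,0).round(2))
E
python3 av.py
```

```text
t 20.25 z 0.1484 F [0.15 0.12 3.88 1.79] [0.46 0.44 0.5  0.01]
```

Emit:
arm_command:
  commands:
    - {"tx": 0,"ty": 0,"tz": -0.01,"twist": 0}
    - {"tx": 0,"ty": 0,"tz": -0.01,"twist": 0}
    - {"tx": 0,"ty": 0,"tz": -0.01,"twist": 0}
    - {"tx": 0,"ty": 0,"tz": -0.01,"twist": 0}
    - {"tx": 0,"ty": 0,"tz": -0.01,"twist": 0}
    - {"tx": 0,"ty": 0,"tz": -0.01,"twist": 0}
    - {"tx": 0,"ty": 0,"tz": -0.01,"twist": 0}
    - {"tx": 0,"ty": 0,"tz": -0.01,"twist": 0}

```text
t: 20.92
eef_pos: [0.4974, -0.0804, 0.1508]
ee_rot: [-3.142, 0.0, -1.753]
force: [1.6, -0.0, 2.1]
width: 0.0398
gripper_force: 1.1
```

```bash
python3 av.py
```

```text
t 21.5167 z 0.1508 F [ 1.62 -0.51  2.24  1.08] [0.63 0.52 0.48 0.  ]
```

The force follows a spring slope (3.9 N at 148.4 mm, 2.2 N at 150.8 mm) down to the hard stop at 146 mm. So the cap did go fully down. I'll lift clear.

Emit:
arm_command:
  commands:
    - {"tx": 0,"ty": 0,"tz": -0.06,"twist": 0}
    - {"tx": 0,"ty": 0,"tz": -0.12,"twist": 0}
    - {"tx": 0,"ty": 0.05,"tz": -0.18,"twist": 0}
    - {"tx": 0,"ty": 0.1,"tz": -0.24,"twist": 0}
    - {"tx": 0,"ty": 0.15,"tz": -0.3,"twist": 0}
    - {"tx": 0,"ty": 0.2,"tz": -0.36,"twist": 0}
    - {"tx": 0,"ty": 0.2,"tz": -0.36,"twist": 0}
    - {"tx": 0,"ty": 0.2,"tz": -0.36,"twist": 0}

```text
t: 22.18
eef_pos: [0.4477, -0.0711, 0.2411]
ee_rot: [-3.141, 0.001, -1.753]
force: [-0.3, -0.6, 0.3]
width: 0.0401
gripper_force: 0.0
```

```bash
python3 go.py; python3 blob.py|head -3; python3 -c "
from h import *
for n,z in(('tape_roll',.13),('knob',.177)):
    grab_frame('scene');print(n,[(np.round(r['uv'],1),round(r['score'],2)) for r in spot_point(n,'scene')[:2]])
from station import *
print(job_done())"
```

```text
t 22.18 machine TCP mm [-108.7 -155.8  241.1] rpy [-3.141e+00  1.000e-03 -1.753e+00] F [-0.3 -0.6  0.3] w 0.0401
[ 21.32 120.49   0.22   0.3 ]
[ 24.93 125.88   0.24   0.28]
[ 23.59 120.59   0.24   0.3 ]
tape_roll [(array([201.2, 185.4]), 0.48)]
knob [(array([241. , 182.4]), 0.46)]
the job is handed in; nothing more can be done
None
```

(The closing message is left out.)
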